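# Gauge a cedar cigar-box strip against the flip stop

### The arm

A 6-joint arm with a two-finger parallel gripper is mounted at the origin on the work surface. World frame = base frame: x ahead of the robot, y to its left, z up, the work surface at z = 0. Lengths are in m, angles in degrees, forces in N, time in s.
With the tool pointing down it reaches from about 0.4 to 0.825 m from the base axis. Payload 7 kg.
Tool frame: the origin (TCP) lies at the centre of the arm's flange, where the gripper is bolted on; the fingertips stand 178 mm ahead of it and the grasp point (between the pads) lies 159 mm ahead of it; x points along the fingers, y is the direction in which the jaws open and shut, and the axes are right-handed (so a half turn about x gives the same grasp; the last joint's range is limited). The gripper opens to 88 mm and grips with 3 to 60 N. Pads are 19 mm wide; open, the fingers measure 130 mm over their backs; the gripper's body (78 mm by 193 mm) begins 47 mm behind the grasp point.
Start: joints at [-53.107, 20.546, 0.682, 0, -70.136, -16.507], TCP at [0.235, -0.633, 0.405] pointing down, gripper open.
Joint ranges: [-176.03, 176.03], [-82.01, 121.73], [-58.28, 71.71], [-173.87, 95.51], [-174.79, -0.11], [-173.66, 173.66]. Speed limits (degrees/s): [136.94, 136.94, 172.46, 180, 180, 180].

### API

Orientations are given as [roll, pitch, yaw] about the fixed x, y, z axes, in that order (R = Rz(yaw) Ry(pitch) Rx(roll)).
In Python, from plant import ctrl gives the robot as it stands. The module is installed in compiled form; this text tells all that it offers.
- The arm moves only by the shell command python3 -m inch 'ROWS'. ROWS is JSON, one flat list of numbers, 7 for each row, row after row: the shift along the tool's x, y, z in m, then the turn, a rotation vector about the tool's x, y, z in degrees, then the finger opening in m, from 0 to 0.0876. In form: [dx, dy, dz, rx, ry, rz, hand, dx, dy, dz, rx, ry, rz, hand, ...]. A call has 1 to 20 rows; each row shifts and turns the pose as measured when the row begins, along the tool's axes as they then stand; what a row does not reach is not made up. A row lasts 1/8 s, in which the tool goes at most 62.5 mm and 10.7 degrees, less where a joint would pass 70% of its speed; a pose out of reach is approached as far as the arm can. A call with a gripper value outside its range is refused whole. The fingers move at their own pace and stop on an object; the grip force is fixed at half the most. Time passes only in rows, so rows that do not move let the fingers close. It gives the time, the measured TCP pose, the force and the opening at its end, in the units of the state.
- ctrl.get_obs(): the state, without advancing time (a new reading comes with each control period).
- ctrl.snapshot(name): name is "scene" or "top" or "wrist"; returns a dict with "color" (400x640x3 uint8, red, green, blue), "depth" (400x640 float32, m along the optical axis (not along the pixel's ray), 0 where there is no reading), "K" (3x3 intrinsics, pixels), "position" and "attitude" of the camera in the world; the wrist camera has in their place "hand_eye" (4x4, takes a point from camera to tool coordinates, whose origin is the TCP and whose axes are the tool frame's). Camera axes: x right, y up, looking along -z (the intrinsics and any distortion apply to the point x, -y, -z); pixel columns grow to the right and rows downward; lengths in m; the calibration is good to about 2 mm. A picture is of the moment at which its call begins: read the wrist's pose just before it.
- ctrl.close_job(): hands the job in, once; it reports no verdict.
The state is a dict: "clock": time; "joint_pos": joint angles; "qvel": joint speeds; "tau": joint torques, N m; "tool_pos": TCP position; "orientation": TCP orientation; "force": force on the tool from outside, world axes, zero at the start; "moment": the same for the moment, N m; "opening": finger opening in m.
Only numpy, scipy, OpenCV 4.12 (cv2) and the standard library are available. Lean on these libraries where they do the work, as an engineer would, in place of code of your own. Each camera call takes 0.05 s, during which the arm holds its last target.

### The job

On the trimming board, flip the straight-leafed stop fully down onto the fence, then slide the cedar strip along its lane until its end butts against that stop. Then flip that stop back up past upright, leaving the strip lying gauged where it is. Leave the round-ended stop standing up throughout.

Things in the scene. Friction and masses are not known exactly. Their poses are not given: they have to be found in the camera images.
- straight_leaf (a joint): Hinge of the straight stop (rad): 0 = down, level over the lane; 1.57 = upright; 2.1 = fully back; starts 1.6-2.0. Wooden leaf, square end 97 mm from the axis, 22 mm wide along the fence, 10 thick, with a foot 16-44 mm from the axis, 33 mm deep, that blocks the lane. Stiff, stays where left, about 2 N turns it. Pinch its width 78 mm from the axis, clear of the strip; it pivots between the fingers.
- straight_hinge (a point): Point on the hinge axis, mid leaf, 48 mm above the table; fixed. y along the fence (strip slides to +y), z up, -x to the lane. At q the leaf points along (-cos q, 0, sin q). Fence 24 mm thick, top 6 mm below. Lane 36 mm wide, centred 30 mm to -x, floor 36 mm below, 5 mm lip on its -x side. Steel cheeks reach 17 mm either side, 12 above.
- strip_mid (a point): Centre of the loose cedar strip: 33 mm wide, 240 long (own y), 16 thick, about 60 g, lying flat in the lane on the -y side of both stops. Its -y end is free (may overhang the board) and can be pushed; it slides 55 to 280 mm to the stop. When butted on the lowered stop its centre is 131 mm to -y of the hinge point.
- round_leaf (a joint): Hinge of the other stop on the same fence, a bystander to leave up: same mount, but its wooden leaf ends in a round disc 46 mm across, 103 mm from axis to end. It stands 110 to 180 mm along the fence from the straight one, on either side. 0 = down, 1.57 = upright; starts 1.6 to 2.0 rad.
There are look-alikes about, which are no part of the job. Of the things that look like the part that bears strip_mid, the larger one is meant.

How it is judged:
By the outcome, as a careful person would: the job done as asked, in the order asked, and still so for the second after the job is handed in, with the robot touching nothing.
It also fails if it takes over 64 s, if anything falls off the work surface, if the arm or the gripper's body presses on something with over 40 N, if the wrist force passes 120 N, or if a joint passes its speed limit or range.

## Working session

There is one attempt and no reset: what is moved stays moved. The work goes in short steps, Python scripts to look and compute and a shell command to move; the robot and the scene stay as the last step left them, time stands still between calls to the robot, and variables do not carry over. Pictures are saved under pics/ and viewed, and the job is handed in when it is done.

```bash
mkdir -p pics; cat > h.py <<'E'
import numpy as np, cv2
from plant import ctrl
from scipy.spatial.transform import Rotation as R
def save(n,im): cv2.imwrite('pics/%s.png'%n, im[:,:,::-1])
E
python3 - <<'E'
from h import *
o=ctrl.get_obs(); print({k:np.round(v,3) for k,v in o.items()})
for n in("scene","top","wrist"):
    s=ctrl.snapshot(n); save(n+'0',s['color']); np.save(n+'0.npy',s,allow_pickle=True)
    print(n,{k:v for k,v in s.items() if k not in('color','depth')})
E
```

```text
{'clock': np.float64(0.0), 'joint_pos': array([-5.3107e+01,  2.0589e+01,  6.3300e-01, -2.1000e-02, -7.0136e+01,
       -1.6508e+01]), 'qvel': array([ 0.146,  0.021, -0.046, -0.069,  0.064, -0.067]), 'tau': array([ 0.0000e+00, -5.8273e+01,  2.9307e+01,  6.9970e+00,  7.0000e-03,
       -0.0000e+00]), 'tool_pos': array([ 0.235, -0.633,  0.404]), 'orientation': array([ 94.137,  89.906, 114.514]), 'force': array([ 0.418,  1.046, -0.341]), 'moment': array([ 0.036,  0.021, -0.024]), 'opening': np.float64(0.088)}
scene {'K': array([[441.54225054,   0.        , 310.47209626],
       [  0.        , 441.54225054, 197.21041506],
       [  0.        ,   0.        ,   1.        ]]), 'position': array([ 0.98866747, -0.52715084,  0.65483871]), 'attitude': array([52.32120778,  0.91678204, 40.36015807])}
top {'K': array([[388.11161489,   0.        , 317.16314368],
       [  0.        , 388.11161489, 195.5534543 ],
       [  0.        ,   0.        ,   1.        ]]), 'position': array([0.41795219, 0.05524825, 0.83876854]), 'attitude': array([ 5.28097082e+00, -4.69073612e-02, -9.02817045e+01])}
wrist {'K': array([[350.65341516,   0.        , 323.31211978],
       [  0.        , 350.65341516, 197.59542069],
       [  0.        ,   0.        ,   1.        ]]), 'hand_eye': array([[-2.45250982e-04,  2.66813707e-01, -9.63748092e-01,
         2.04379447e-02],
       [ 9.99999886e-01,  4.59607800e-04, -1.27233760e-04,
        -1.62735656e-04],
       [ 4.08998429e-04, -9.63748014e-01, -2.66813789e-01,
        -7.13639969e-02],
       [ 0.00000000e+00,  0.00000000e+00,  0.00000000e+00,
         1.00000000e+00]])}
```

View pics/scene0.png

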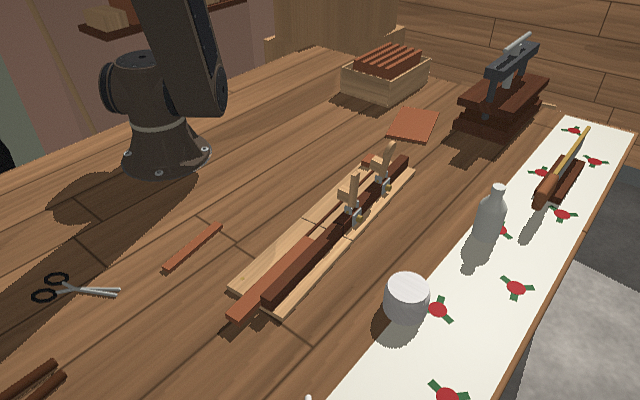

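View pics/top0.png

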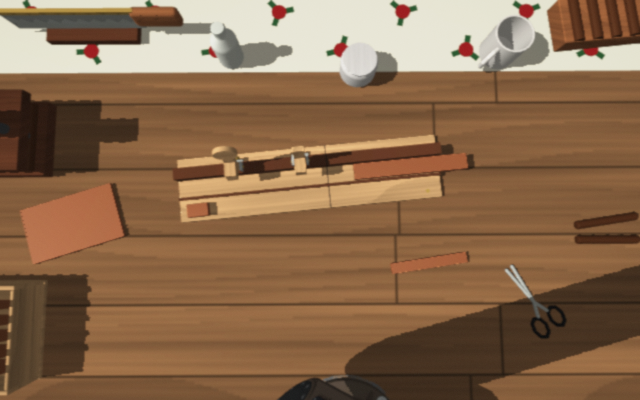

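```bash
python3 - <<'E'
from h import *
a=cv2.imread('pics/top0.png')[120:235,165:485]; cv2.imwrite('pics/c1.png',cv2.resize(a,None,fx=2.5,fy=2.5,interpolation=cv2.INTER_CUBIC))
a=cv2.imread('pics/scene0.png')[130:330,210:430]; cv2.imwrite('pics/c2.png',cv2.resize(a,None,fx=3,fy=3,interpolation=cv2.INTER_CUBIC)[:600])
E
```

```text
(no output)
```

View pics/c1.png

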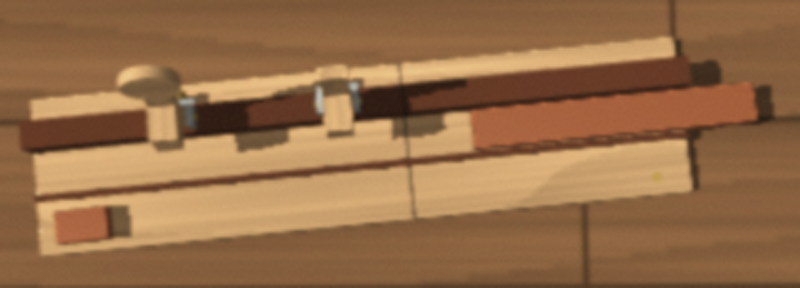

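View pics/c2.png

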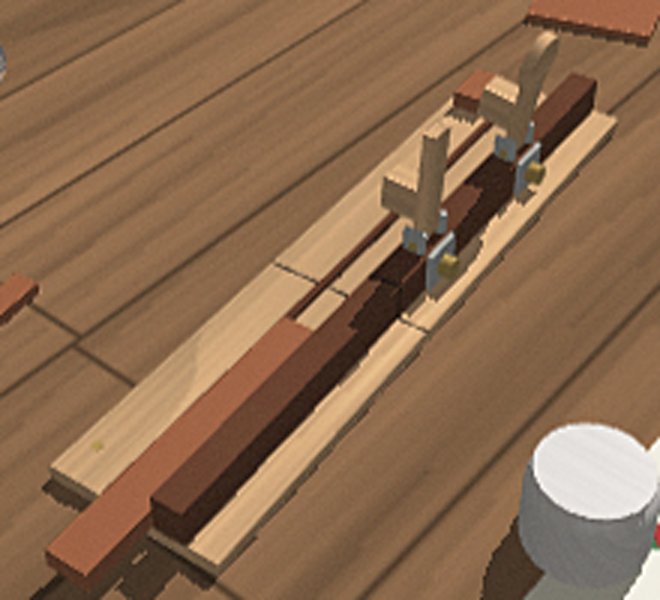

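View pics/wrist0.png

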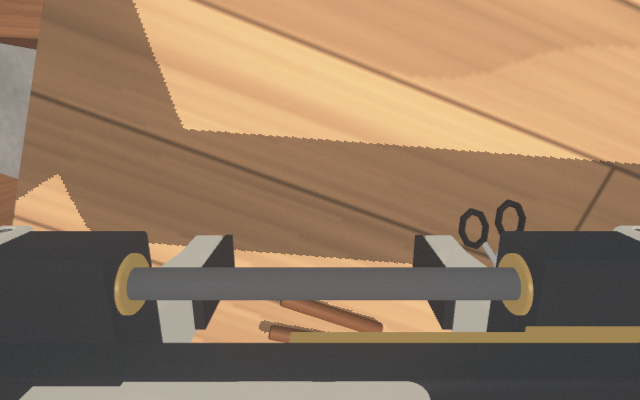

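```bash
cat >> h.py <<'E'
def cloud(s,o=None):
    K=s['K'];d=s['depth'];v,u=np.mgrid[0:400,0:640]
    p=np.stack([(u-K[0,2])/K[0,0]*d,-(v-K[1,2])/K[1,1]*d,-d],-1)
    if 'position' in s: p=p@R.from_euler('xyz',s['attitude'],degrees=True).as_matrix().T+s['position']
    else:
        T=s['hand_eye'];p=p@T[:3,:3].T+T[:3,3]
        p=p@R.from_euler('xyz',o['orientation'],degrees=True).as_matrix().T+o['tool_pos']
    return p
def rayz(s,uv,z):
    K=s['K'];uv=np.atleast_2d(uv).astype(float)
    d=np.stack([(uv[:,0]-K[0,2])/K[0,0],-(uv[:,1]-K[1,2])/K[1,1],-np.ones(len(uv))],-1)@R.from_euler('xyz',s['attitude'],degrees=True).as_matrix().T
    return s['position']+d*((z-s['position'][2])/d[:,2])[:,None]
E
python3 - <<'E'
from h import *
s=np.load('top0.npy',allow_pickle=True).item()
hsv=cv2.cvtColor(s['color'],cv2.COLOR_RGB2HSV); 
for p in[(410,168),(430,262),(380,155),(280,162),(302,150),(290,160),(300,165),(250,185)]: print(p,hsv[p[1],p[0]],cloud(s)[p[1],p[0]].round(3))
m=np.zeros((400,640),np.uint8); m[120:220,340:490]=cv2.inRange(hsv,(2,110,110),(11,190,220))[120:220,340:490]
n,l,st,c=cv2.connectedComponentsWithStats(m); i=1+np.argmax(st[1:,4]); mm=(l==i).astype(np.uint8)
ct=max(cv2.findContours(mm,0,2)[0],key=cv2.contourArea); 
r=cv2.minAreaRect(ct); b=cv2.boxPoints(r); print('strip px',b.round(1)); w=rayz(s,b,0.028); print(w.round(4), np.linalg.norm(np.diff(w,axis=0),axis=1), w.mean(0))
C=cloud(s)
print('strip cloud', np.median(C[mm>0],0))
# fence mask dark
f=np.zeros_like(m); f[120:190,160:460]=cv2.inRange(hsv,(0,80,30),(12,220,100))[120:190,160:460]
save('mask',np.dstack([m,f,f]))
E
```

```text
(410, 168) [ 10 164 165] [ 0.551 -0.143  0.026]
(430, 262) [ 10 158 169] [ 0.353 -0.183  0.011]
(380, 155) [  9 157 104] [ 0.576 -0.077  0.04 ]
(280, 162) [ 10 160  97] [0.562 0.131 0.042]
(302, 150) [ 17 115 221] [0.566 0.082 0.142]
(290, 160) [ 12 112 118] [0.566 0.11  0.04 ]
(300, 165) [ 16 114 217] [0.547 0.087 0.092]
(250, 185) [ 17 116 209] [0.518 0.198 0.012]
strip px [[353.  163.6]
 [465.9 152.3]
 [467.8 171. ]
 [354.8 182.3]]
[[ 0.5604 -0.0218  0.028 ]
 [ 0.5835 -0.2617  0.028 ]
 [ 0.5434 -0.264   0.028 ]
 [ 0.5205 -0.0252  0.028 ]] [0.24099462 0.04016237 0.23991365] [ 0.55191271 -0.14317654  0.028     ]
strip cloud [ 0.5545766  -0.14226673  0.02825857]
```

View pics/mask.png

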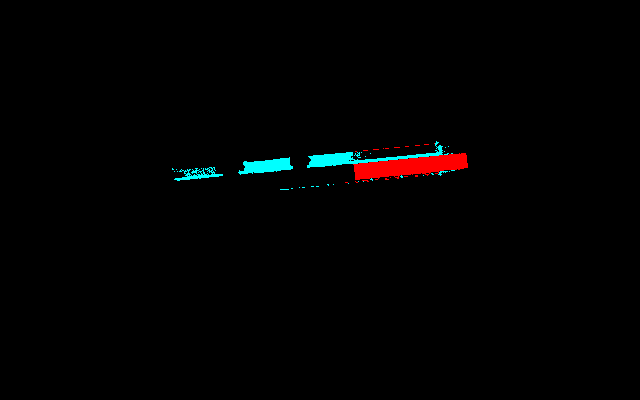

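```bash
python3 - <<'E'
from h import *
for n in('top','scene'):
    s=np.load(n+'0.npy',allow_pickle=True).item(); C=cloud(s); hsv=cv2.cvtColor(s['color'],cv2.COLOR_RGB2HSV)
    X,Y,Z=C[...,0],C[...,1],C[...,2]
    reg=(X>.5)&(X<.65)&(Y>-.3)&(Y<.4)
    f=reg&(Z>.037)&(Z<.047)&(hsv[...,2]<135)
    # fence edges per y-bin, using 5-95%
    p=C[f][:,:2]; p=p[np.abs(p[:,0]-np.median(p[:,0]))<.05]
    v=cv2.fitLine(p.astype(np.float32),cv2.DIST_HUBER,0,.01,.01).ravel(); 
    if v[1]<0:v[:2]*=-1
    yaw=np.degrees(np.arctan2(-v[0],v[1])); print(n,'fence yaw',yaw,v,len(p))
    th=np.radians(5.5); B=np.array([[np.cos(th),-np.sin(th)],[np.sin(th),np.cos(th)]])
    q=C.copy(); q[...,:2]=C[...,:2]@B   # board coords
    qf=q[f]; print('fence bx',np.percentile(qf[:,0],[1,5,50,95,99]).round(4),'by',np.percentile(qf[:,1],[1,99]))
    # slope check in 2 halves
    for a,b in((-.2,-.05),(0,.08),(.15,.2),(.28,.36)):
        k=qf[(qf[:,1]>a)&(qf[:,1]<b)]; 
        if len(k): print(a,b,len(k),np.percentile(k[:,0],[3,50,97]).round(4))
    # leaf pts
    t=reg&(Z>.065); qq=q[t]
    for nm,a,b in(('str',.08,.19),('rnd',.2,.34)):
        k=qq[(qq[:,1]>a)&(qq[:,1]<b)]; 
        for z0 in np.arange(.065,.155,.01):
            kk=k[(k[:,2]>z0)&(k[:,2]<z0+.01)]
            if len(kk)>3: print(nm,z0.round(3),len(kk),'x',np.percentile(kk[:,0],[3,97]).round(4),'y',np.percentile(kk[:,1],[3,97]).round(4))
E
```

```text
top fence yaw 5.403592 [-0.09417073  0.99555606  0.5653298   0.06282251] 2662
fence bx [0.5574 0.5581 0.5686 0.5797 0.5811] by [-0.25547533  0.295243  ]
-0.2 -0.05 806 [0.5576 0.5685 0.5797]
0 0.08 253 [0.5579 0.5679 0.5806]
0.15 0.2 63 [0.5583 0.5652 0.5818]
0.28 0.36 114 [0.5583 0.5695 0.581 ]
str 0.065 26 x [0.5405 0.5757] y [0.1596 0.1792]
str 0.075 36 x [0.5413 0.575 ] y [0.1594 0.1807]
str 0.085 115 x [0.5433 0.5732] y [0.1597 0.1809]
str 0.095 105 x [0.5449 0.5748] y [0.1602 0.1802]
str 0.105 25 x [0.5744 0.5765] y [0.1601 0.1841]
str 0.115 48 x [0.5761 0.5814] y [0.1486 0.1887]
str 0.125 52 x [0.5778 0.5867] y [0.1481 0.1879]
str 0.135 90 x [0.5795 0.5903] y [0.1505 0.189 ]
str 0.145 84 x [0.5817 0.5916] y [0.1582 0.182 ]
scene fence yaw 4.9577723 [-0.08642151  0.9962587   0.585266   -0.08663943] 2125
fence bx [0.5604 0.5618 0.575  0.5848 0.5887] by [-0.25710689  0.2933956 ]
-0.2 -0.05 783 [0.5612 0.574  0.5845]
0 0.08 196 [0.5625 0.5795 0.5894]
0.15 0.2 80 [0.5619 0.5812 0.5894]
0.28 0.36 55 [0.5613 0.5751 0.585 ]
str 0.065 50 x [0.5469 0.5817] y [0.1601 0.1766]
str 0.075 59 x [0.5481 0.5835] y [0.1589 0.1779]
str 0.085 71 x [0.5476 0.5853] y [0.1595 0.1788]
str 0.095 85 x [0.5483 0.5866] y [0.1603 0.1822]
str 0.105 21 x [0.5798 0.5895] y [0.1564 0.1847]
str 0.115 29 x [0.5815 0.5907] y [0.1513 0.1859]
str 0.125 35 x [0.5822 0.5928] y [0.1494 0.1852]
str 0.135 39 x [0.5841 0.5944] y [0.1496 0.1847]
str 0.145 44 x [0.586  0.5953] y [0.1562 0.1846]
```

```bash
python3 - <<'E'
from h import *
for n in('top','scene'):
    s=np.load(n+'0.npy',allow_pickle=True).item(); C=cloud(s)
    X,Y,Z=C[...,0],C[...,1],C[...,2]
    reg=(X>.5)&(X<.65)&(Y>-.3)&(Y<.4)
    th=np.radians(5.4); B=np.array([[np.cos(th),-np.sin(th)],[np.sin(th),np.cos(th)]])
    q=C.copy(); q[...,:2]=C[...,:2]@B
    qq=q[reg&(Z>.05)]
    k=qq[(qq[:,1]>-.02)&(qq[:,1]<.1)]
    for z0 in np.arange(.05,.155,.01):
            kk=k[(k[:,2]>z0)&(k[:,2]<z0+.01)]
            if len(kk)>3: print(n,z0.round(3),len(kk),'x',np.percentile(kk[:,0],[3,97]).round(4),'y',np.percentile(kk[:,1],[3,97]).round(4))
    if n=='top':
        print('strip corners board', (np.array([[.5604,-.0218],[.5835,-.2617],[.5434,-.264],[.5205,-.0252]])@B).round(4))
    hsv=cv2.cvtColor(s['color'],cv2.COLOR_RGB2HSV)
    st=reg&(Z>.026)&(Z<.031)&(hsv[...,2]>120)&(hsv[...,0]<12)&(hsv[...,1]>120); k=q[st]; print('strip',len(k),np.percentile(k[:,0],[2,98]).round(4),np.percentile(k[:,1],[2,98]).round(4))
E
```

```text
top 0.05 30 x [0.5607 0.5776] y [0.0172 0.0541]
top 0.06 26 x [0.5377 0.5775] y [0.0186 0.0519]
top 0.07 12 x [0.5378 0.5461] y [0.0249 0.0449]
top 0.08 14 x [0.5383 0.5674] y [0.0248 0.0443]
top 0.09 173 x [0.5394 0.5672] y [0.0249 0.046 ]
top 0.1 17 x [0.5674 0.5684] y [0.0258 0.0451]
top 0.11 14 x [0.568  0.5691] y [0.0261 0.0455]
top 0.12 18 x [0.5686 0.5722] y [0.0247 0.0439]
top 0.13 20 x [0.5691 0.5773] y [0.0252 0.045 ]
top 0.14 63 x [0.5701 0.5793] y [0.026 0.046]
strip corners board [[ 0.5559 -0.0744]
 [ 0.5563 -0.3155]
 [ 0.5161 -0.314 ]
 [ 0.5158 -0.0741]]
strip 1596 [0.524  0.5552] [-0.3092 -0.0802]
scene 0.05 58 x [0.5649 0.5815] y [0.0186 0.0518]
scene 0.06 54 x [0.5504 0.5798] y [0.02   0.0487]
scene 0.07 76 x [0.5429 0.5796] y [0.0249 0.0431]
scene 0.08 72 x [0.5428 0.5799] y [0.025  0.0442]
scene 0.09 120 x [0.5433 0.5806] y [0.0261 0.0459]
scene 0.1 31 x [0.572  0.5813] y [0.0248 0.047 ]
scene 0.11 33 x [0.572  0.5814] y [0.0261 0.0457]
scene 0.12 33 x [0.5723 0.5825] y [0.0258 0.0464]
scene 0.13 33 x [0.5744 0.5834] y [0.0257 0.0451]
scene 0.14 42 x [0.5743 0.5832] y [0.0252 0.0461]
strip 1286 [0.5266 0.5566] [-0.3094 -0.0803]
```

```bash
cat >> h.py <<'E'
TH=5.4; H=np.array([.571,.0357])
def b2w(bx,by):
    t=np.radians(TH); return np.array([bx*np.cos(t)-by*np.sin(t), bx*np.sin(t)+by*np.cos(t)])
def plan(gx,gy,gz,yflip=None):
    """grasp point in board coords"""
    o=ctrl.get_obs(); M=R.from_euler('xyz',o['orientation'],degrees=True).as_matrix()
    t=np.radians(TH); yb=np.array([-np.sin(t),np.cos(t),0])
    if M[:,1]@yb<0: yb=-yb
    x=np.array([0,0,-1.]); T=np.stack([x,yb,np.cross(x,yb)],1)
    w=b2w(gx,gy); tcp=np.array([w[0],w[1],gz+.159])
    print('t',o['clock'],'tool shift(final frame) mm',(T.T@(tcp-o['tool_pos'])*1e3).round(1),'cur frame',(M.T@(tcp-o['tool_pos'])*1e3).round(1),'rotvec',R.from_matrix(M.T@T).as_rotvec(degrees=True).round(2),'j',np.round(o['joint_pos'],1),'F',np.round(o['force'],1),'op',round(float(o['opening']),4))
    g=o['tool_pos']+.159*M[:,0]; c=np.cos(t);s=np.sin(t); print('grasp board',np.round([g[0]*c+g[1]*s,-g[0]*s+g[1]*c,g[2]],4), 'tool z in board~', (T[:,2]).round(3))
E
python3 -c "
from h import *
plan(.576,.0357,.22)"
```

```text
t 0.15 tool shift(final frame) mm [ 24.9 687.6 401.5] cur frame [ 25.6 560.4 565.6] rotvec [14.98 -0.02 -0.07] j [-53.1  20.6   0.6  -0.  -70.1 -16.5] F [-0.1  1.2 -0.1] op 0.0877
grasp board [ 0.1744 -0.6517  0.2449] tool z in board~ [0.996 0.094 0.   ]
```

```bash
python3 -m inch '[0,0,0,7.5,0,0,0.0876, 0,0,0,7.5,0,0,0.0876, 0,0.05,0.029,0,0,0,0.0876, 0,0.05,0.029,0,0,0,0.0876, 0,0.05,0.029,0,0,0,0.0876, 0,0.05,0.029,0,0,0,0.0876, 0,0.05,0.029,0,0,0,0.0876, 0,0.05,0.029,0,0,0,0.0876, 0,0.05,0.029,0,0,0,0.06, 0,0.05,0.029,0,0,0,0.06, 0,0.05,0.029,0,0,0,0.06, 0,0.05,0.029,0,0,0,0.06, 0,0.05,0.029,0,0,0,0.06]'; python3 -c "
from h import *
plan(.576,.0357,.22)"
```

```text
clock: 1.78
tool_pos: [0.512, -0.043, 0.4024]
orientation: [102.8, 89.7, 107.4]
force: [1.0, -0.7, 0.3]
opening: 0.0602
t 1.775 tool shift(final frame) mm [ 23.4 126.7  70.3] cur frame [ 24.  127.7  68.4] rotvec [-0.89 -0.07 -0.33] j [  17.     5.4  -19.4   -0.4  -65.2 -102.3] F [ 1.  -0.7  0.3] op 0.0602
grasp board [ 0.5055 -0.0901  0.2434] tool z in board~ [0.996 0.094 0.   ]
```

```bash
python3 -m inch '[0.008,0.045,0.024,-0.9,0,-0.3,0.05, 0.008,0.045,0.024,0,0,0,0.05, 0.008,0.038,0.022,0,0,0,0.05, 0,0,0,0,0,0,0.05,0,0,0,0,0,0,0.05]'; python3 - <<'E'
from h import *
plan(.576,.0357,.126)
o=ctrl.get_obs(); s=ctrl.snapshot('wrist'); save('w1',s['color'])
t=ctrl.snapshot('top'); a=t['color'][100:220,180:420]; save('t1',cv2.resize(a,None,fx=3,fy=3))
C=cloud(s,o); th=np.radians(TH); B=np.array([[np.cos(th),-np.sin(th)],[np.sin(th),np.cos(th)]])
q=C.copy(); q[...,:2]=C[...,:2]@B
f=(q[...,2]>.1)&(q[...,2]<.16)&(s['depth']>0)&(abs(q[...,0]-.575)<.05)&(abs(q[...,1]-.036)<.05); k=q[f]; print(len(k))
if len(k): print(np.percentile(k,[3,50,97],axis=0).round(4))
E
```

```text
clock: 2.4
tool_pos: [0.5722, 0.0995, 0.3768]
orientation: [-173.4, 89.9, -167.7]
force: [0.1, 0.1, -0.2]
opening: 0.0501
t 2.4 tool shift(final frame) mm [91.8 -9.5 -3. ] cur frame [91.8 -9.4 -2.8] rotvec [ 0.34 -0.14  0.02] j [  29.1   12.9  -13.8   -0.   -63.4 -113.4] F [ 0.1  0.1 -0.2] op 0.0501
grasp board [0.5786 0.0451 0.2178] tool z in board~ [0.996 0.094 0.   ]
1069
[[0.5694 0.0263 0.1034]
 [0.5716 0.0365 0.1387]
 [0.5808 0.0468 0.1422]]
```

View pics/w1.png

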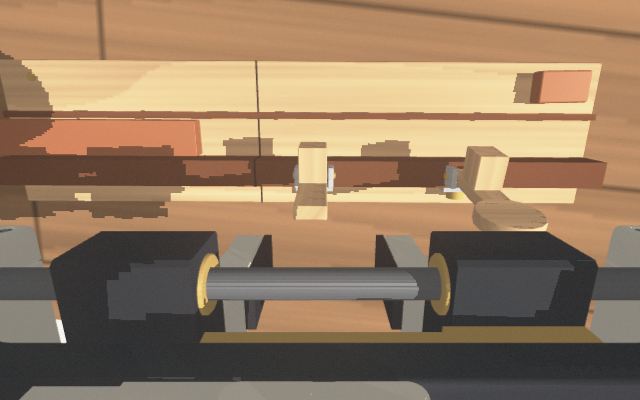

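View pics/t1.png

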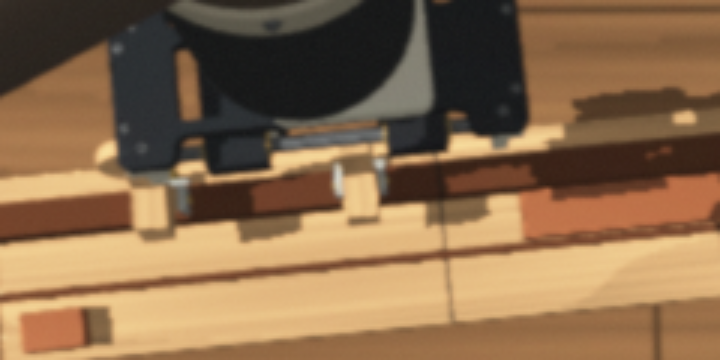

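```bash
python3 -m inch '[0.03,-0.009,-0.0025,0.3,0,0,0.05, 0.03,0,0,0,0,0,0.05, 0.02,0,0,0,0,0,0.05, 0.011,0,0,0,0,0,0.05, 0,0,0,0,0,0,0.05]'; python3 - <<'E'
from h import *
plan(.576,.0362,.126)
t=ctrl.snapshot('scene'); a=t['color'][100:260,250:470]; save('s2',cv2.resize(a,None,fx=3.5,fy=3.5))
E
```

```text
clock: 3.12
tool_pos: [0.5697, 0.0847, 0.2872]
orientation: [26.1, 89.8, 31.2]
force: [0.2, -0.5, 0.2]
opening: 0.0502
t 3.125 tool shift(final frame) mm [2.2 5.5 0.9] cur frame [2.2 5.5 0.8] rotvec [-0.34  0.21 -0.1 ] j [  27.9   17.2  -21.    -0.   -51.6 -112.8] F [ 0.2 -0.5  0.2] op 0.0502
grasp board [0.5757 0.031  0.1282] tool z in board~ [0.996 0.094 0.   ]
```

View pics/s2.png

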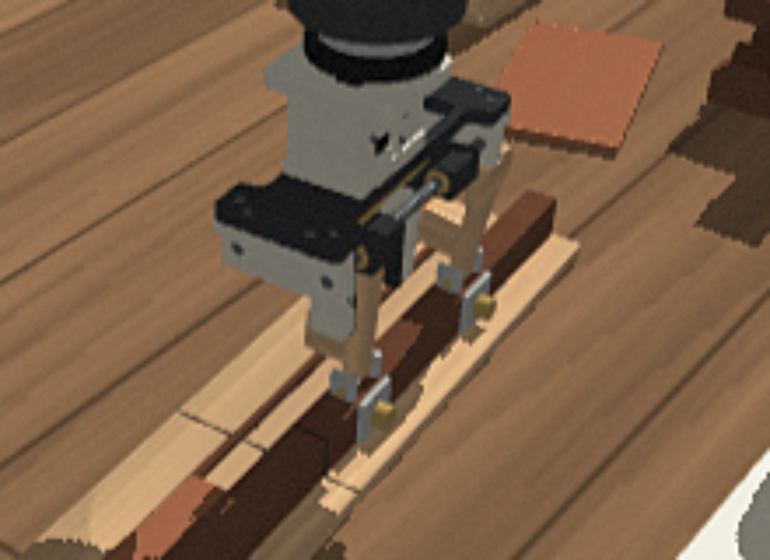

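```bash
python3 -m inch '[0.002,0.0055,0.0005,-0.3,0.2,0,0.05, 0,0,0,0,0,0,0.03, 0,0,0,0,0,0,0.01, 0,0,0,0,0,0,0.01, 0,0,0,0,0,0,0.01]'; python3 - <<'E'
from h import *
for q in(1.64,1.4,1.2,1,.8,.6,.4,.2,0): print(q,(.571-.078*np.cos(q)).round(4),(.048+.078*np.sin(q)).round(4))
plan(.571-.078*np.cos(1.4),.0362,.048+.078*np.sin(1.4))
E
```

```text
clock: 3.8
tool_pos: [0.5706, 0.0904, 0.2883]
orientation: [22.9, 89.7, 28.4]
force: [1.4, -6.1, -0.6]
opening: 0.0219
1.64 0.5764 0.1258
1.4 0.5577 0.1249
1.2 0.5427 0.1207
1 0.5289 0.1136
0.8 0.5167 0.104
0.6 0.5066 0.092
0.4 0.4992 0.0784
0.2 0.4946 0.0635
0 0.493 0.048
t 3.8 tool shift(final frame) mm [  4.4  -0.1 -18.9] cur frame [  4.3  -0.1 -18.9] rotvec [ 0.03  0.24 -0.1 ] j [  28.4   17.3  -20.7    0.   -51.8 -113. ] F [ 1.4 -6.1 -0.6] op 0.0219
grasp board [0.5773 0.0366 0.1293] tool z in board~ [0.996 0.094 0.   ]
```

```bash
python3 -m inch '[0.0008,-0.0005,-0.010,0,0.2,0,0.01, 0.0008,0,-0.010,0,0,0,0.01, 0.002,0,-0.008,0,0,0,0.01, 0.0025,0,-0.008,0,0,0,0.01, 0.0035,0,-0.007,0,0,0,0.01,0.0035,0,-0.007,0,0,0,0.01]'; python3 - <<'E'
from h import *
q=.8;plan(.571-.081*np.cos(q),.0362,.048+.081*np.sin(q))
E
```

```text
clock: 4.55
tool_pos: [0.5304, 0.0862, 0.2826]
orientation: [5.6, 88.2, 11.3]
force: [4.1, -3.4, 5.3]
opening: 0.0215
t 4.55 tool shift(final frame) mm [ 17.5   0.3 -21.6] cur frame [ 16.9   0.4 -22.2] rotvec [ 0.33  1.79 -0.18] j [  30.4   13.7  -27.1    0.8  -47.5 -115.2] F [ 4.1 -3.4  5.3] op 0.0215
grasp board [0.5412 0.0364 0.1237] tool z in board~ [0.996 0.094 0.   ]
```

```bash
python3 -m inch '[0.003,0,-0.008,0.3,0.6,0,0.01, 0.0045,0,-0.008,0,0.6,0,0.01, 0.0055,0,-0.008,0,0.6,0,0.01, 0.0065,0,-0.007,0,0.3,0,0.01, 0.0065,0,-0.006,0,0.3,0,0.01]'; python3 - <<'E'
from h import *
q=.5;plan(.571-.081*np.cos(q),.0362,.048+.081*np.sin(q))
E
```

```text
clock: 5.18
tool_pos: [0.5, 0.0831, 0.2611]
orientation: [26.5, 89.4, 32.1]
force: [2.8, -1.6, 3.8]
opening: 0.0216
t 5.175 tool shift(final frame) mm [15.3  0.5 -5.7] cur frame [15.2  0.4 -5.8] rotvec [ 0.2   0.53 -0.26] j [  31.7   13.   -31.3   -0.   -45.1 -116.1] F [ 2.8 -1.6  3.8] op 0.0216
grasp board [0.5071 0.0364 0.1021] tool z in board~ [0.996 0.094 0.   ]
```

```bash
python3 -m inch '[0.008,0,-0.003,0.2,0.3,-0.2,0.01, 0.008,0,-0.003,0,0.3,0,0.01, 0.01,0,-0.0025,0,0.2,0,0.01, 0.01,0,-0.002,0,0,0,0.01]'; python3 - <<'E'
from h import *
q=.0;plan(.571-.081*np.cos(q),.0362,.048+.081*np.sin(q))
E
```

```text
clock: 5.68
tool_pos: [0.4865, 0.0821, 0.226]
orientation: [166.0, 89.5, 171.4]
force: [-3.7, 0.3, 6.0]
opening: 0.0215
t 5.675 tool shift(final frame) mm [19.   0.2 -2.1] cur frame [19.   0.2 -1.9] rotvec [-0.03 -0.48 -0.12] j [  32.3   15.1  -34.4   -0.5  -40.8 -116.6] F [-3.7  0.3  6. ] op 0.0215
grasp board [0.4907 0.0363 0.067 ] tool z in board~ [0.996 0.094 0.   ]
```

```bash
python3 -m inch '[0.008,0,-0.001,0,-0.3,0,0.01, 0.006,0,0,0,0,0,0.01, 0.004,0,0,0,0,0,0.01, 0.003,0,0,0,0,0,0.01]'; python3 - <<'E'
from h import *
plan(.49,.0362,.048)
E
```

```text
clock: 6.18
tool_pos: [0.4836, 0.0819, 0.2041]
orientation: [164.7, 89.6, 170.0]
force: [-3.0, 0.3, 4.5]
opening: 0.0219
t 6.175 tool shift(final frame) mm [-2.9  0.1  0.8] cur frame [-3.   0.2  0.8] rotvec [-0.05 -0.36 -0.1 ] j [  32.5   16.8  -36.1   -0.4  -37.4 -116.8] F [-3.   0.3  4.5] op 0.0219
grasp board [0.4882 0.0363 0.0451] tool z in board~ [0.996 0.094 0.   ]
```

```bash
python3 -m inch '[0.003,0,0,0,0,0,0.01, 0.002,0,0,0,0,0,0.01]'; python3 - <<'E'
from h import *
plan(.49,.0362,.048)
t=ctrl.snapshot('scene'); a=t['color'][130:290,230:450]; save('s3',cv2.resize(a,None,fx=3.5,fy=3.5))
E
```

```text
clock: 6.42
tool_pos: [0.4838, 0.082, 0.2015]
orientation: [170.3, 89.7, 175.8]
force: [-13.5, 1.3, 33.2]
opening: 0.0219
t 6.425 tool shift(final frame) mm [-5.5  0.1  0.7] cur frame [-5.5  0.1  0.6] rotvec [ 0.03 -0.34 -0.06] j [  32.5   17.1  -36.2   -0.3  -37.  -116.8] F [-13.5   1.3  33.2] op 0.0219
grasp board [0.4884 0.0363 0.0425] tool z in board~ [0.996 0.094 0.   ]
```

View pics/s3.png

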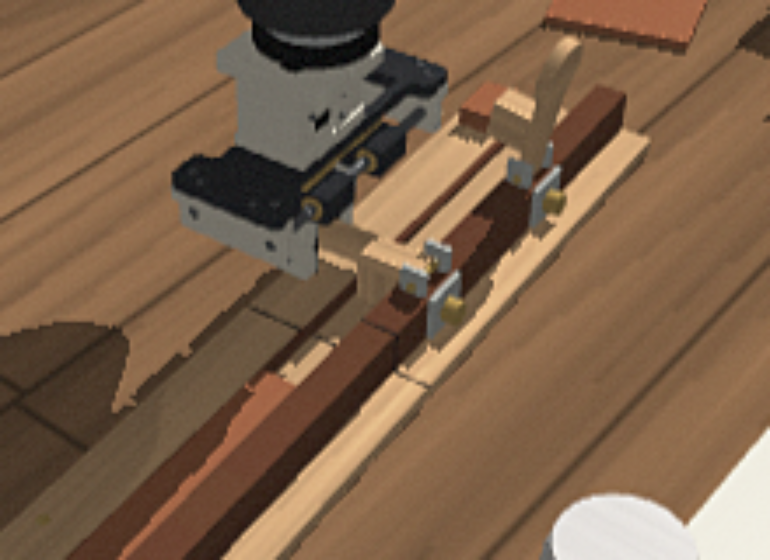

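```bash
python3 -m inch '[-0.002,0,0,0,0,0,0.05, 0,0,0,0,0,0,0.05, 0,0,0,0,0,0,0.05, -0.03,0,0,0,0,0,0.05, -0.04,0,0,0,0,0,0.05, 0,-0.05,0.008,0,0,0,0.03, 0,-0.05,0.008,0,0,0,0, 0,-0.05,0.008,0,0,0,0, 0,-0.05,0.008,0,0,0,0, 0,-0.05,0.008,0,0,0,0, 0,-0.05,0.008,0,0,0,0, 0,-0.05,0.008,0,0,0,0,0,0,0,0,0,0,0]'; python3 - <<'E'
from h import *
plan(.541,-.345,.0365)
t=ctrl.snapshot('top'); np.save('t4.npy',t,allow_pickle=True);a=t['color'][100:240,160:500]; save('t4',cv2.resize(a,None,fx=2.3,fy=2.3))
E
```

```text
clock: 8.1
tool_pos: [0.5786, -0.2714, 0.2714]
orientation: [175.9, 89.6, -178.4]
force: [0.5, 0.4, 0.5]
opening: 0.0008
t 8.1 tool shift(final frame) mm [ 75.9 -20.3  -9.5] cur frame [ 75.9 -20.3  -9.1] rotvec [ 0.24 -0.38 -0.03] j [ -7.6  23.6 -13.4   0.1 -53.4 -76.8] F [0.5 0.4 0.5] op 0.0008
grasp board [ 0.5494 -0.3246  0.1124] tool z in board~ [0.996 0.094 0.   ]
```

View pics/t4.png

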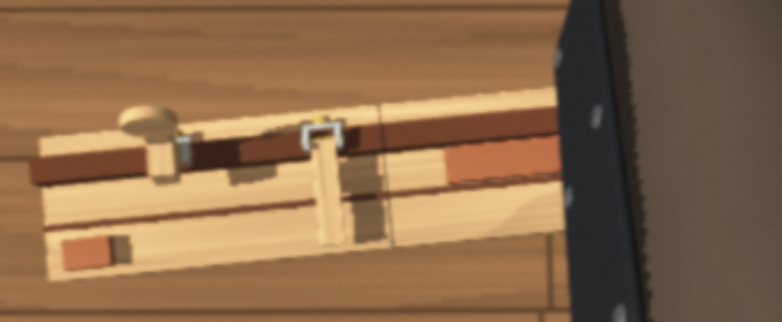

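```bash
python3 -m inch '[0,-0.025,-0.009,0,-0.3,0,0, 0.025,0,0,0,0,0,0, 0,0,0,0,0,0,0]'; python3 -c "
from h import *
plan(.541,-.348,.0365)"
```

```text
clock: 8.52
tool_pos: [0.5711, -0.2944, 0.2449]
orientation: [148.4, 89.8, 154.1]
force: [0.4, 0.9, -0.5]
opening: 0.0003
t 8.525 tool shift(final frame) mm [49.4 -1.2  0.2] cur frame [49.4 -1.3  0.3] rotvec [ 0.36 -0.18 -0.11] j [ -9.9  25.4 -14.4  -0.1 -50.4 -74.3] F [ 0.4  0.9 -0.5] op 0.0003
grasp board [ 0.5403 -0.3465  0.0859] tool z in board~ [0.996 0.094 0.   ]
```

```bash
python3 -m inch '[0.025,-0.002,0,0.3,-0.2,0,0, 0.02,0,0,0,0,0,0, 0.004,0,0,0,0,0,0, 0,0,0,0,0,0,0]'; python3 - <<'E'
from h import *
plan(.541,-.348,.0365)
t=ctrl.snapshot('scene'); a=t['color'][200:360,180:400]; save('s5',cv2.resize(a,None,fx=3.5,fy=3.5))
E
```

```text
clock: 9.02
tool_pos: [0.5733, -0.2936, 0.199]
orientation: [-2.1, 89.8, 3.6]
force: [0.0, 0.3, 0.2]
opening: 0.0007
t 9.025 tool shift(final frame) mm [ 3.5 -1.7 -2.1] cur frame [ 3.5 -1.7 -2.2] rotvec [0.34 0.23 0.01] j [ -9.8  28.5 -16.6  -0.1 -44.7 -74.4] F [0.  0.3 0.2] op 0.0007
grasp board [ 0.5438 -0.3463  0.0401] tool z in board~ [0.996 0.094 0.   ]
```

View pics/s5.png

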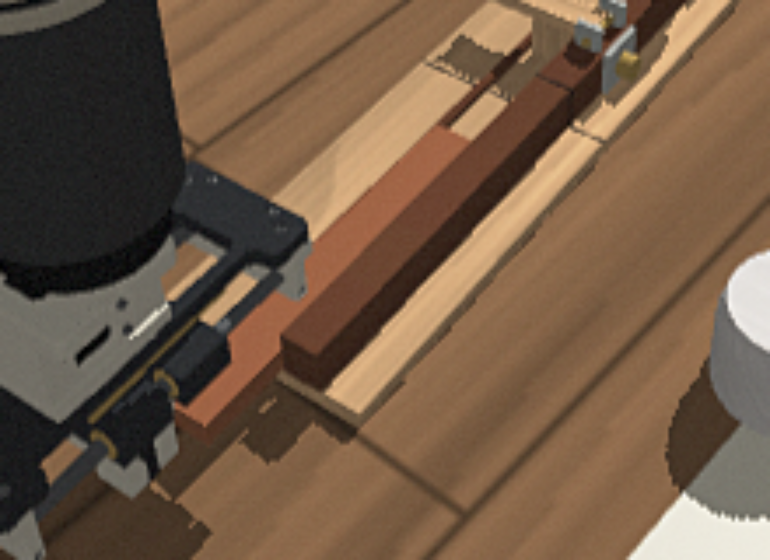

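```bash
python3 -m inch '[0.003,0,-0.003,0.3,0.2,0,0, 0,0,0,0,0,0,0, 0,0.01,0,0,0,0,0, 0,0.01,0,0,0,0,0,0,0.01,0,0,0,0,0,0,0.01,0,0,0,0,0,0,0.01,0,0,0,0,0,0,0.01,0,0,0,0,0,0,0.01,0,0,0,0,0]'; python3 - <<'E'
from h import *
plan(.541,-.235,.0375)
t=ctrl.snapshot('scene'); a=t['color'][180:340,200:420]; save('s6',cv2.resize(a,None,fx=3.5,fy=3.5))
E
```

```text
clock: 10.2
tool_pos: [0.5636, -0.2194, 0.1983]
orientation: [-18.3, 89.8, -12.9]
force: [-0.2, 0.1, 0.8]
opening: 0.0003
t 10.2 tool shift(final frame) mm [ 1.8 36.5  0.5] cur frame [ 1.8 36.5  0.5] rotvec [0.03 0.22 0.07] j [ -2.8  25.7 -22.    0.1 -42.1 -81.8] F [-0.2  0.1  0.8] op 0.0003
grasp board [ 0.5411 -0.2717  0.0393] tool z in board~ [0.996 0.094 0.   ]
```

View pics/s6.png

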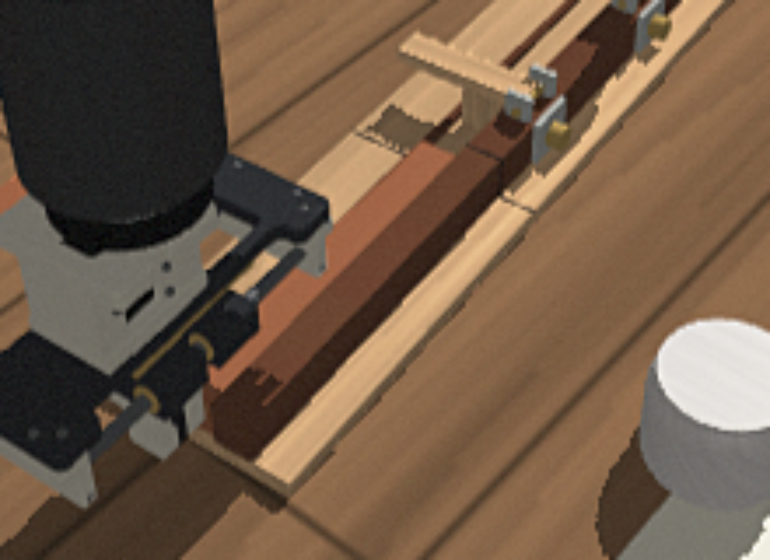

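```bash
cat >> h.py <<'E'
def strip():
    th=np.radians(TH); B=np.array([[np.cos(th),-np.sin(th)],[np.sin(th),np.cos(th)]])
    for n in('top','scene'):
        s=ctrl.snapshot(n); C=cloud(s); hsv=cv2.cvtColor(s['color'],cv2.COLOR_RGB2HSV); q=C.copy(); q[...,:2]=C[...,:2]@B
        m=(abs(q[...,0]-.541)<.013)&(q[...,2]>.024)&(q[...,2]<.032)&(hsv[...,0]<13)&(hsv[...,1]>125)&(abs(q[...,1])<.4)&(hsv[...,2]>60)
        k=q[m]; print(n,len(k),'strip by max',np.sort(k[:,1])[[-30,-12,-5,-1]].round(4),'min',np.sort(k[:,1])[[0,5,12]].round(4))
E
python3 -c "
from h import *
strip()"
```

```text
top 221 strip by max [-0.0206 -0.0174 -0.0161 -0.0153] min [-0.0764 -0.0749 -0.0739]
scene 781 strip by max [-0.0217 -0.0172 -0.0145 -0.0131] min [-0.2518 -0.2458 -0.2426]
```

```bash
python3 -m inch '[0.001,0.01,0,0,0.2,0,0, 0,0.01,0,0,0,0,0, 0,0.008,0,0,0,0,0, 0,0.004,0,0,0,0,0,0,0.002,0,0,0,0,0]'; python3 -c "
from h import *
plan(.541,-.235,.0375);strip()"
```

```text
clock: 10.98
tool_pos: [0.5604, -0.1839, 0.1973]
orientation: [-83.1, 89.9, -77.6]
force: [-0.2, -0.2, 0.9]
opening: 0.0001
t 10.975 tool shift(final frame) mm [0.8 0.8 0.4] cur frame [0.8 0.8 0.4] rotvec [0.05 0.01 0.08] j [  0.8  24.7 -24.    0.1 -41.3 -85.5] F [-0.2 -0.2  0.9] op 0.0001
grasp board [ 0.5406 -0.236   0.0383] tool z in board~ [0.996 0.094 0.   ]
top 94 strip by max [0.0039 0.0067 0.008  0.0089] min [-0.007  -0.0062 -0.005 ]
scene 684 strip by max [0.013  0.0189 0.021  0.0272] min [-0.2127 -0.208  -0.2046]
```

```bash
for i in 1; do python3 -m inch '[0,0.0015,0,0,0,0,0, 0,0.001,0,0,0,0,0]'; done; python3 -m inch '[0,0.001,0,0,0,0,0]'
```

```text
clock: 11.32
tool_pos: [0.5602, -0.1817, 0.1973]
orientation: [-78.6, 89.9, -73.2]
force: [-0.7, -0.9, -0.3]
opening: 0.0005
clock: 11.45
tool_pos: [0.5601, -0.1808, 0.1973]
orientation: [-78.3, 89.9, -72.9]
force: [-0.1, -0.5, 0.0]
opening: 0.0004
```

```bash
python3 -m inch '[0,0.0012,0,0,0,0,0]'; python3 -m inch '[0,0.0012,0,0,0,0,0]'; python3 -m inch '[0,0.0012,0,0,0,0,0]'
```

```text
clock: 11.58
tool_pos: [0.5599, -0.1797, 0.1973]
orientation: [-79.0, 89.9, -73.6]
force: [-0.3, -1.2, -0.4]
opening: 0.0006
clock: 11.7
tool_pos: [0.5598, -0.1785, 0.1973]
orientation: [-77.0, 89.9, -71.6]
force: [0.2, -2.2, -0.9]
opening: 0.0005
clock: 11.82
tool_pos: [0.5599, -0.1779, 0.1975]
orientation: [-78.9, 89.8, -73.5]
force: [1.5, -10.5, -0.0]
opening: 0.0004
```

```bash
python3 -m inch '[0,-0.004,0,0,0,0,0, 0,-0.015,0,0,0,0,0, -0.03,-0.02,0,0,0,0,0, -0.045,-0.02,0,0,0,0,0, 0,-0.04,0,0,0,0,0.03,0,-0.04,0,0,0,0,0.05]'; python3 - <<'E'
from h import *
plan(.488,.0362,.046);strip()
for n in('scene','top'):
    t=ctrl.snapshot(n); a=t['color'][130:290,230:450] if n=='scene' else t['color'][110:230,160:470]; save(n+'7',cv2.resize(a,None,fx=2.5 if n=='top' else 3.5,fy=2.5 if n=='top' else 3.5))
E
```

```text
clock: 12.58
tool_pos: [0.5736, -0.3206, 0.2754]
orientation: [-90.3, 89.9, -84.7]
force: [0.3, -0.1, -0.2]
opening: 0.0154
t 12.575 tool shift(final frame) mm [ 70.4 409.3 -52.9] cur frame [ 69.4 409.7 -51.2] rotvec [ 0.24 -0.    0.14] j [-12.2  24.7 -11.    0.2 -54.3 -72.3] F [ 0.3 -0.1 -0.2] op 0.0154
grasp board [ 0.5409 -0.3735  0.1164] tool z in board~ [0.996 0.094 0.   ]
top 1371 strip by max [0.0187 0.0216 0.0229 0.0236] min [-0.215  -0.2146 -0.2129]
scene 961 strip by max [0.0166 0.0218 0.0254 0.0263] min [-0.214  -0.2132 -0.2126]
```

View pics/scene7.png

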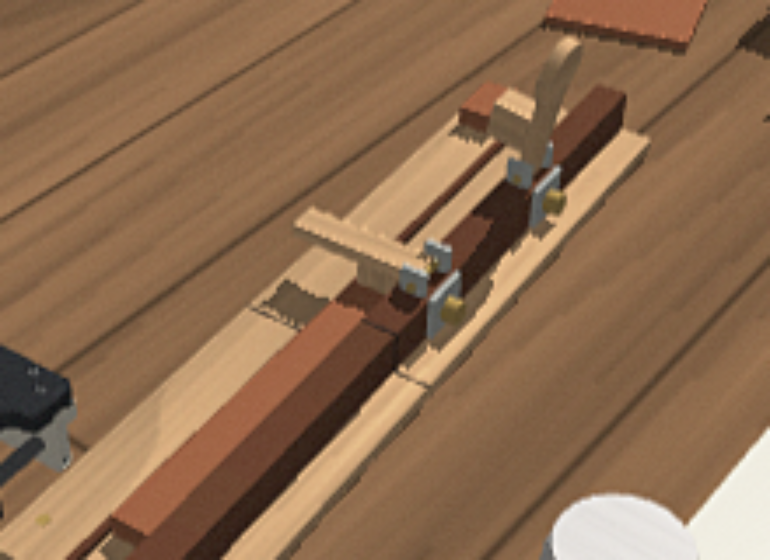

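View pics/top7.png

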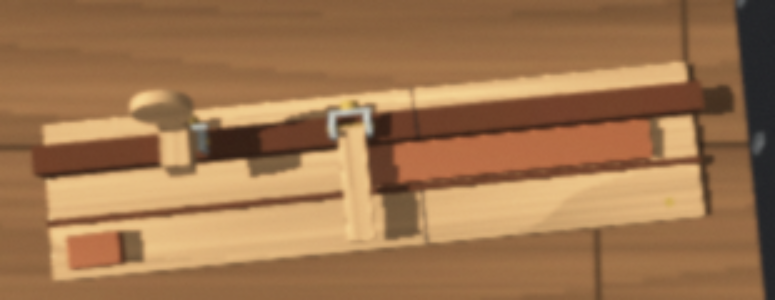

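```bash
python3 -m inch '[0,0.05,-0.0065,0.2,0,0,0.05, 0,0.05,-0.0065,0,0,0,0.05, 0,0.05,-0.0065,0,0,0,0.05, 0,0.05,-0.0065,0,0,0,0.05, 0,0.05,-0.0065,0,0,0,0.05, 0,0.05,-0.0065,0,0,0,0.05, 0,0.05,-0.0065,0,0,0,0.05, 0,0.045,-0.0065,0,0,0,0.05, 0,0,0,0,0,0,0.05]'; python3 -c "
from h import *
plan(.49,.0362,.048)"
```

```text
clock: 13.9
tool_pos: [0.4786, 0.0827, 0.2728]
orientation: [173.1, 89.9, 178.7]
force: [-0.4, -0.1, -0.3]
opening: 0.0498
t 13.9 tool shift(final frame) mm [65.8 -1.1  5.7] cur frame [65.8 -1.1  5.9] rotvec [ 0.23 -0.14 -0.02] j [ 3.300e+01  1.040e+01 -3.280e+01 -1.000e-01 -4.690e+01 -1.173e+02] F [-0.4 -0.1 -0.3] op 0.0498
grasp board [0.4839 0.0373 0.1138] tool z in board~ [0.996 0.094 0.   ]
```

```bash
python3 -m inch '[0.025,-0.001,0.006,0.2,0,0,0.05, 0.025,0,0,0,0,0,0.05, 0.014,0,0,0,0,0,0.05, 0.003,0,0.001,0,0,0,0.05]'; python3 -c "
from h import *
plan(.492,.0362,.048)"
```

```text
clock: 14.4
tool_pos: [0.4846, 0.0829, 0.2048]
orientation: [136.7, 89.9, 142.4]
force: [-0.2, 1.1, -0.2]
opening: 0.05
t 14.4 tool shift(final frame) mm [-2.2 -0.7  1.7] cur frame [-2.2 -0.7  1.7] rotvec [ 0.27 -0.08 -0.07] j [  32.6   16.8  -36.1   -0.2  -37.1 -116.8] F [-0.2  1.1 -0.2] op 0.05
grasp board [0.4901 0.0371 0.0458] tool z in board~ [0.996 0.094 0.   ]
```

```bash
python3 -m inch '[-0.001,-0.0009,0.001,0,0,0,0.04, 0,0,0,0,0,0,0.01, 0,0,0,0,0,0,0.01, 0,0,0,0,0,0,0.01]'; python3 -c "
from h import *
plan(.49,.0362,.048)"
```

```text
clock: 14.9
tool_pos: [0.4862, 0.0819, 0.2074]
orientation: [73.8, 89.8, 79.5]
force: [-0.9, 1.9, -1.9]
opening: 0.0216
t 14.9 tool shift(final frame) mm [ 0.4  0.4 -1.8] cur frame [ 0.4  0.4 -1.8] rotvec [ 0.24  0.04 -0.15] j [  32.4   16.6  -35.8   -0.2  -37.4 -116.6] F [-0.9  1.9 -1.9] op 0.0216
grasp board [0.4919 0.0362 0.0484] tool z in board~ [0.996 0.094 0.   ]
```

```bash
python3 -m inch '[-0.010,0,0.0005,0,0,0,0.01, -0.0115,0,0.002,0,0,0,0.01, -0.0111,0,0.004,0,0,0,0.01, -0.0102,0,0.0055,0,0,0,0.01]'; python3 -c "
from h import *
q=.9
plan(.571-.079*np.cos(q),.0362,.048+.079*np.sin(q))"
```

```text
clock: 15.4
tool_pos: [0.4987, 0.0832, 0.2525]
orientation: [80.9, 89.8, 86.5]
force: [4.4, 0.4, -10.1]
opening: 0.0215
t 15.4 tool shift(final frame) mm [-16.4   0.3  17.6] cur frame [-16.4   0.3  17.6] rotvec [ 0.24  0.02 -0.15] j [  31.7   13.7  -31.7   -0.2  -44.5 -115.9] F [  4.4   0.4 -10.1] op 0.0215
grasp board [0.5043 0.0363 0.0935] tool z in board~ [0.996 0.094 0.   ]
```

```bash
python3 -m inch '[-0.0088,0,0.0078,0,0,0,0.01, -0.0078,0,0.0092,0,0,0,0.01, -0.0064,0,0.010,0,0,0,0.01, -0.0052,0,0.011,0,0,0,0.01]'; python3 -c "
from h import *
q=1.5
plan(.571-.079*np.cos(q),.0362,.048+.079*np.sin(q))"
```

```text
clock: 15.9
tool_pos: [0.5344, 0.0864, 0.2808]
orientation: [166.9, 89.3, 172.4]
force: [-5.9, 4.7, -3.2]
opening: 0.0218
t 15.9 tool shift(final frame) mm [-5.   0.5 25.3] cur frame [-5.3  0.4 25.2] rotvec [ 0.11 -0.65 -0.15] j [  29.8   14.9  -25.1   -0.5  -50.5 -113.9] F [-5.9  4.7 -3.2] op 0.0218
grasp board [0.5384 0.0361 0.1218] tool z in board~ [0.996 0.094 0.   ]
```

```bash
python3 -m inch '[-0.003,0,0.010,0,-0.3,0,0.01, -0.0018,0,0.010,0,-0.3,0,0.01, -0.0005,0,0.010,0,-0.3,0,0.01, 0.0003,0,0.010,0,-0.2,0,0.01,0.001,0,0.010,0,-0.2,0,0.01]'; python3 -c "
from h import *
q=1.85
plan(.571-.079*np.cos(q),.0362,.048+.079*np.sin(q))"
```

```text
clock: 16.52
tool_pos: [0.5818, 0.0911, 0.2866]
orientation: [153.9, 89.8, 159.3]
force: [-6.8, 3.2, 1.1]
opening: 0.0216
t 16.525 tool shift(final frame) mm [3.6 0.3 5. ] cur frame [3.6 0.2 5. ] rotvec [ 0.05 -0.21 -0.1 ] j [  27.8   18.4  -19.1   -0.2  -52.6 -112.3] F [-6.8  3.2  1.1] op 0.0216
grasp board [0.5872 0.0362 0.1276] tool z in board~ [0.996 0.094 0.   ]
```

```bash
python3 -m inch '[0.002,0,0.004,0,0,0,0.01, 0.001,0,0.004,0,0,0,0.01, 0,0,0,0,0,0,0.05, 0,0,0,0,0,0,0.05, 0,0,0,0,0,0,0.05, -0.02,0,0,0,0,0,0.05, -0.04,0,0,0,0,0,0.05, -0.05,0,0,0,0,0,0.05, -0.01,-0.05,-0.03,0,0,0,0.05, 0,-0.05,-0.03,0,0,0,0.05, 0,-0.05,-0.03,0,0,0,0.05, 0,-0.05,-0.03,0,0,0,0.05, 0,-0.05,-0.03,0,0,0,0.05, 0,-0.05,-0.03,0,0,0,0.05, 0,-0.05,-0.03,0,0,0,0.05, 0,-0.05,0,0,0,0,0.05]'; python3 - <<'E'
from h import *
strip()
th=np.radians(TH); B=np.array([[np.cos(th),-np.sin(th)],[np.sin(th),np.cos(th)]])
for n in('scene','top'):
    t=ctrl.snapshot(n); C=cloud(t); q=C.copy(); q[...,:2]=C[...,:2]@B
    for nm,c in(('str',.036),('rnd',.170)):
        k=q[(abs(q[...,1]-c)<.03)&(abs(q[...,0]-.575)<.06)]
        for z in(.065,.11,.135): 
            kk=k[(k[:,2]>z)&(k[:,2]<z+.012)]; 
            if len(kk): print(n,nm,z,np.percentile(kk[:,0],[3,97]).round(4))
    a=t['color'][130:290,230:450] if n=='scene' else t['color'][110:230,160:470]; f=2.5 if n=='top' else 3.5; save(n+'8',cv2.resize(a,None,fx=f,fy=f))
print(np.round(ctrl.get_obs()['tool_pos'],3), ctrl.get_obs()['force'])
E
```

```text
clock: 18.52
tool_pos: [0.4167, -0.3368, 0.4168]
orientation: [-39.6, 89.5, -33.7]
force: [1.5, 0.6, 1.0]
opening: 0.0497
top 1382 strip by max [0.0192 0.0223 0.0235 0.024 ] min [-0.2151 -0.2144 -0.2135]
scene 961 strip by max [0.0166 0.022  0.0251 0.0292] min [-0.2148 -0.2137 -0.2131]
scene str 0.065 [0.5472 0.5829]
scene str 0.11 [0.5818 0.5916]
scene str 0.135 [0.5862 0.5955]
scene rnd 0.065 [0.5468 0.5821]
scene rnd 0.11 [0.5805 0.5904]
scene rnd 0.135 [0.5845 0.5943]
top str 0.065 [0.5407 0.5478]
top str 0.11 [0.5765 0.5795]
top str 0.135 [0.582  0.5922]
top rnd 0.065 [0.5401 0.5751]
top rnd 0.11 [0.5752 0.5776]
top rnd 0.135 [0.5792 0.5911]
[ 0.418 -0.336  0.415] [-0.54963902  0.7090086  -1.13622938]
```

View pics/scene8.png

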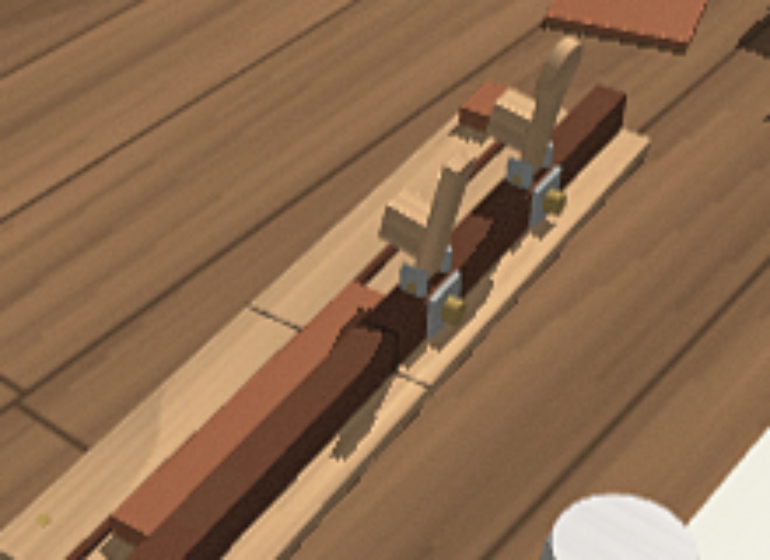

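View pics/top8.png

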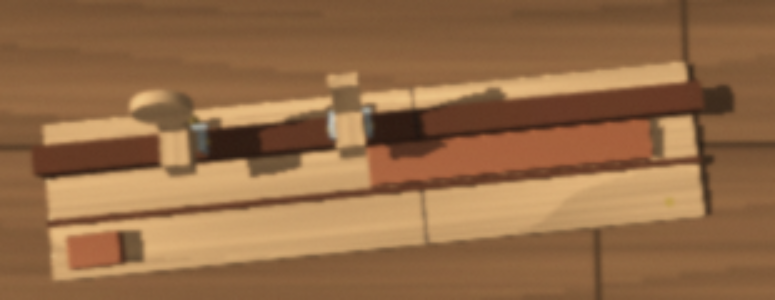

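The pictures show the square-ended leaf leaning back at crop (345,105). The strip end is at crop (370,165), where it was, and the round stop is still up at (165,105).

```bash
python3 -m inch '[0,0,0,0,0,0,0.05, 0,0,0,0,0,0,0.05]'; python3 -c "
from plant import ctrl
print(ctrl.close_job())"
```

```text
clock: 18.98
tool_pos: [0.4183, -0.3347, 0.4156]
orientation: [-43.5, 89.7, -37.6]
force: [1.0, 0.7, 0.1]
opening: 0.0497
the job is handed in; nothing more can be done
None
```

I completed the job in the order asked and handed it in at about 19 s of the 64 s allowed.

- **Stop down:** I pinched the straight stop and swung it down until it met its hard stop. The wrist force rose to about 33 N on the final press.
- **Strip butted:** I pushed the cedar strip about 100 mm from its free end until the force showed it had met the stop, at about 10 N.
- **Stop back up:** I swung the stop back up to roughly 1.8 rad, released it and moved the arm clear.

**Last checks:**
- **Strip:** Its ends read about 24 mm and -215 mm along the fence, against 25 mm and -215 mm expected. That is within 1 mm of where it sat before I flipped the stop back up.
- **Straight stop:** It leans back past upright in both fixed camera views.
- **Round stop:** It was still standing up and looked unmoved.
- **Disagreement:** The two fixed cameras differ by 3–5 mm across the fence, so I used the average.

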